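# Clear the baking tray and ready the bench scraper

### The job

Get the baking tray ready for scraping: first take the stale roll off the tray and drop it into the wire basket, then draw the bench scraper out of its holder. Finish while holding the scraper still in the gripper, raised over the middle of the tray with its edge about 10 cm above the tray's floor, the edge level and lying across the tray (parallel to its short sides), and the blade slanted at about 45 degrees with the edge below the handle. Do not let go of it, and leave the jar, the bowl and the cutter ring where they are.

Things in the scene. Friction and masses are not known exactly. Their poses are not given: they have to be found in the camera images.
- tray: Low aluminium baking tray, fixed, 250 long (its x, lying roughly left to right) x 170 wide (its y), rim 18 high and 4 thick, floor 3 thick. Origin at the centre of its underside, z up; varied position and yaw. The roll lies in it.
- roll: Stale crusty bread roll, hard, round, flat underneath and domed: 58 diameter (widest from 8 to 22 above its underside), 41 high, about 50 g. Loose on the tray's floor. Origin at the centre of its underside, z up.
- roll_center (a point): Middle of the roll, 20 above its underside.
- basket: Open square basket of steel wire, fixed on the counter, 150 x 150 outside, 142 x 142 inside, 90 high, closed floor 4 thick. Origin at the centre of its underside, z up, sides along its x and y. Stands to the left or to the right of the tray.
- holder: White plastic scraper holder, fixed on the counter on the other side of the tray: a block 140 (its x) x 50 (its y) x 70 high with an upright slot from the top, 116 x 6, 60 deep (slot floor 10 above the counter). Origin at the centre of its underside, z up. The scraper's handle is 30 clear above its top.
- scraper: Bench scraper, loose, about 180 g: steel blade 110 wide, 3 thick, black bar handle along its whole top, 110 long x 26 thick x 28 high (90 to 118 above the edge). Origin mid free edge; x along edge and handle, y across the thickness, z from edge to handle. Starts in the holder's slot, edge down on the slot floor, x along the holder's x, leaning up to 3 degrees. Both faces and ends are alike.
- jar: Bystander: glass jar with steel cap, 68 diameter, 110 high, beyond the tray. Origin at the centre of its underside.
- bowl: Bystander: small steel bowl, 110 diameter, 45 high, beyond the tray. Origin at the centre of its underside.
- cutter: Bystander: round steel cutter ring, 70 diameter, 30 high, lying flat on the counter beyond the tray. Origin at the centre of its underside.
Things that resemble listed ones, but are neither listed nor needed, are in the scene too. Leave any purple look-alike of the holder alone. What is shaped like the scraper but green is not meant.

How it is judged:
On the way, in this order (a step that is already met when the one before it is completed fails the run):
1. the roll lies in the basket, let go (x of roll_center in the frame of basket between -0.075 and 0.075 m and y of roll_center in the frame of basket between -0.075 and 0.075 m and height (world z) of roll_center below 0.06 m and contact force between roll and the fingers below 0.05 N), for 0.2 s.
2. the scraper is drawn right out of its holder and carried by the gripper (height (world z) of scraper above 0.075 m and contact force between scraper and the fingers above 1 N and contact force between scraper and holder below 0.1 N), for 0.2 s.
At the end, for the whole second after the job is handed in: Roll in basket. Scraper held still, touching only the fingers: mid-edge within 60 mm (lengthwise), 50 mm (sideways) of tray centre, 50-150 mm above its floor; blade 30-60 deg from upright, edge lowest, level within 12 deg, along the short sides within 15 deg. Bystanders moved under 30 mm (x of roll_center in the frame of basket between -0.075 and 0.075 m and y of roll_center in the frame of basket between -0.075 and 0.075 m and height (world z) of roll_center below 0.06 m and contact force between scraper and the fingers above 1 N and contact force between scraper and tray below 0.1 N and contact force between scraper and holder below 0.1 N and contact force between scraper and basket below 0.1 N and x of scraper in the frame of tray between -0.06 and 0.06 m and y of scraper in the frame of tray between -0.05 and 0.05 m and z of scraper in the frame of tray between 0.053 and 0.153 m and angle between scraper's own z axis and vertical between 0.524 and 1.047 rad and angle between scraper's own x axis and vertical between 1.36 and 1.78 rad and angle between the x axis of scraper and the y axis of tray, either way round below 0.27 rad and linear speed of scraper below 0.03 m/s and angular speed of scraper below 0.2 rad/s and distance of each of jar, bowl, cutter from where it was at the start of the episode below 0.03 m); the arm keeps its last pose, push and grip.
It fails at once if a bystander (jar, bowl or cutter ring) is pushed more than 30 mm (distance of any of jar, bowl, cutter from where it was at the start of the episode above 0.03 m).
It also fails if it takes over 58 s, if anything falls off the work surface, if the arm or the gripper's body presses on something with over 40 N, if the wrist force passes 120 N, or if a joint passes its speed limit or range.

### The arm

A 7-joint arm with a two-finger parallel gripper is mounted at the origin on the work surface. World frame = base frame: x ahead of the robot, y to its left, z up, the work surface at z = 0. Lengths are in m, angles in rad, forces in N, time in s.
With the tool pointing down it reaches from about 0.4 to 0.85 m from the base axis. Payload 10.4 kg.
Tool frame: the origin (TCP) lies midway between the tips of the shut fingers; the grasp point (between the pads) lies 19 mm behind it; z points along the fingers, x is the direction in which the jaws open and shut, and the axes are right-handed (so a half turn about z gives the same grasp; the last joint's range is limited). The gripper opens to 85 mm and grips with 20 to 120 N. Pads are 22 mm wide; open, the fingers measure 114 mm over their backs; the gripper's body (76 mm by 85 mm) begins 54 mm behind the grasp point. The pads swing forward as they close: fully open they stand 13 mm farther back than shut.
Start: joints at [1.308, 0.332, -0.065, 1.46, 0.022, 1.35, -0.088], TCP at [0.148, -0.607, 0.231] pointing down, gripper open.
Joint ranges: [-2.6, 2.6], [-0.5, 2.12], [-1.47, 1.34], [0.16, 2.42], [-1.27, 4.41], [0.06, 2.06], [-2.6, 2.6]. Speed limits (rad/s): [2.22, 2.22, 2.79, 2.79, 3.14, 3.14, 3.14].

### API

Orientations are given as a unit quaternion [x, y, z, w].
In Python, from workcell import telemetry, eyes, order gives the robot as it stands.
- The arm moves only by the tool servo_tool, never from a script. Its argument "deltas" is a list of rows, each a list of 3 entries, a list of its own where there are three numbers: the shift along the tool's x, y, z in cm, then the turn about the tool's z in rad, then the finger opening in cm, from 0 to 8.54. A call has 1 to 12 rows; each row shifts and turns the pose as measured when the row begins, along the tool's axes as they then stand; what a row does not reach is not made up. A row lasts 1/12 s, in which the tool goes at most 41.7 mm and 7.16 degrees, less where a joint would pass 70% of its speed; a pose out of reach is approached as far as the arm can. A call is refused whole if a number of a shift passes 4.17 or a number of a turn 0.125, either way. A call with a gripper value outside its range is refused whole. The fingers move at their own pace and stop on an object; "force" is the grip in N (left out, the last holds). Time passes only in rows, so rows that do not move let the fingers close. It gives the time, the measured TCP pose, the force and the opening at its end, in the units of the state.
- telemetry.get_obs(): the state, without advancing time (a new reading comes with each control period).
- eyes.camera(name): name is "scene" or "top" or "wrist"; returns (picture, depth): 400x640x3 uint8, blue, green, red; 400x640 float32, m along the optical axis (not along the pixel's ray), 0 where there is no reading.
- eyes.calibration(name): a dict with "fx", "fy", "cx", "cy" (pixels), "rvec" (rotation vector, rad) and "tvec" (3), from world to camera coordinates, as OpenCV has them. Camera axes: x right, y down, z forward; pixel columns grow to the right and rows downward; lengths in m; the calibration is good to about 2 mm. A picture is of the moment at which its call begins: read the wrist's pose just before it. calibration takes no time and is no camera call; for the wrist camera it gives the pose at the moment of the call.
- order.hand_in(): hands the job in, once; it reports no verdict.
The state is a dict: "clock": time; "joint_pos": joint angles; "joint_velocities": joint speeds; "tau": joint torques, N m; "position": TCP position; "ee_rot": TCP orientation; "ft_force": force on the tool from outside, world axes, zero at the start; "torque": the same for the moment, N m; "grip_width": opening from 0.0 (shut) to 1.0 (fully open).
Only numpy, scipy, OpenCV 4.12 (cv2) and the standard library are available. Lean on these libraries where they do the work, as an engineer would, in place of code of your own. Each camera call takes 0.05 s, during which the arm holds its last target. There are 200 camera calls.

## Working session

There is one attempt and no reset: what is moved stays moved. The work goes in short steps, Python scripts to look and compute and a tool call to move; the robot and the scene stay as the last step left them, time stands still between calls to the robot, and variables do not carry over. Pictures are saved under pics/ and viewed, about 8 in all and at most 12, crops included, and the job is handed in when it is done.

Besides the shell and the picture viewer there is one more tool, called after "Request:" as a command line: name --argument value ..., lists and objects as JSON in quotes. servo_tool: Moves the arm, as the interface text tells. Its arguments: {"type":"object","properties":{"deltas":{"type":"array"},"force":{"type":"number"}},"required":["deltas"]}

```bash
ls; mkdir -p pics; cat > h.py <<'E'
import numpy as np, cv2
from scipy.spatial.transform import Rotation as R
from workcell import telemetry, eyes, order
def cal(n):
    c=eyes.calibration(n); K=np.array([[c['fx'],0,c['cx']],[0,c['fy'],c['cy']],[0,0,1]])
    return K,R.from_rotvec(np.ravel(c['rvec'])).as_matrix(),np.ravel(c['tvec'])
def cloud(n):
    K,Rm,t=cal(n); im,d=eyes.camera(n)
    v,u=np.mgrid[:400,:640]
    pc=np.stack([(u-K[0,2])/K[0,0]*d,(v-K[1,2])/K[1,1]*d,d],-1)
    return im,d,(pc-t)@Rm   # world points
E
python3 - <<'E'
from h import *
s=telemetry.get_obs(); print(s)
for n in('top','scene'):
    im,d,w=cloud(n); cv2.imwrite(f'pics/{n}1.png',im); np.savez(f'{n}1.npz',im=im,d=d,w=w)
    print(n,cal(n))
E
```

```text
pics
{'clock': 0.0, 'joint_pos': array([ 1.30838548,  0.33286176, -0.06472534,  1.46093109,  0.02158682,
        1.34988224, -0.08849431]), 'joint_velocities': array([-3.27447190e-04,  2.49294025e-04, -5.25862296e-04, -5.96604148e-05,
        5.04714915e-04,  1.27983552e-04,  1.77758275e-04]), 'tau': array([ 2.09555088e-03, -6.25444651e+01,  5.05123765e-02, -3.91600049e+01,
        1.63195952e-02,  9.99903772e-03,  4.65485323e-05]), 'position': array([ 0.14837687, -0.6067553 ,  0.23052718]), 'ee_rot': array([ 7.86627123e-01, -6.17427961e-01, -5.58586002e-04, -4.11404120e-04]), 'ft_force': array([-0.02748364, -0.31334142,  0.58822452]), 'torque': array([ 0.01415105, -0.01071061,  0.0059275 ]), 'grip_width': 1.0001689934539182}
top (array([[455.49195057,   0.        , 319.05412436],
       [  0.        , 455.49195057, 197.96431255],
       [  0.        ,   0.        ,   1.        ]]), array([[ 0.01901234, -0.99970445,  0.01515101],
       [-0.99878374, -0.01967998, -0.04520773],
       [ 0.04549254, -0.01427308, -0.99886271]]), array([-0.06373489,  0.52483086,  1.27462298]))
scene (array([[499.82230758,   0.        , 322.69609303],
       [  0.        , 499.82230758, 200.36450301],
       [  0.        ,   0.        ,   1.        ]]), array([[ 0.09968091,  0.99497282, -0.00963298],
       [ 0.77659135, -0.08384768, -0.62440007],
       [-0.6220688 ,  0.05475988, -0.7810453 ]]), array([ 0.02184617, -0.38086907,  1.92830908]))
```

View pics/top1.png

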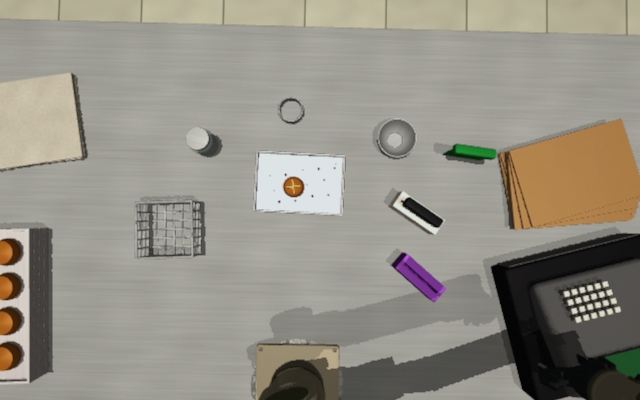

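View pics/scene1.png

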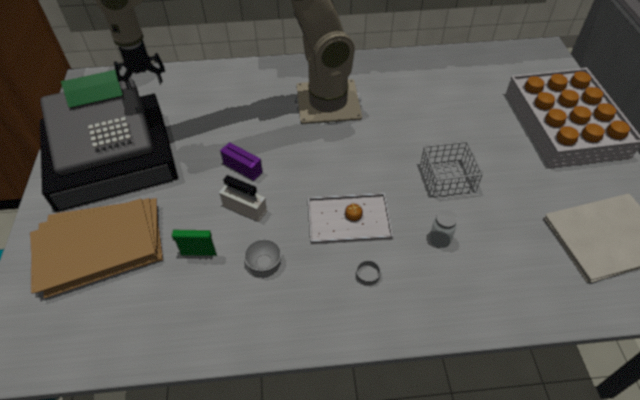

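The top picture shows the tray at (300,183), the roll at (293,187), the basket on the left at (170,228) and the white holder with the black handle at (418,212). The purple look-alike is at (418,277) and the green one at (473,152). The jar (200,140), bowl (397,138) and ring (291,110) lie beyond the tray.

```bash
python3 - <<'E'
from h import *
z=np.load('top1.npz'); im,w=z['im'].astype(int),z['w']; K,Rm,t=cal('top')
def ray(uv,h):
    c=-Rm.T@t; r=Rm.T@np.linalg.inv(K)@np.array([uv[0],uv[1],1.]); return c+r*(h-c[2])/r[2]
def box(x0,y0,x1,y1): m=np.zeros((400,640),bool); m[y0:y1,x0:x1]=1; return m
def rep(name,m,h):
    m=m.astype(np.uint8); n,l,s,_=cv2.connectedComponentsWithStats(m); i=1+np.argmax(s[1:,4]); ct=np.argwhere(l==i)[:,::-1].astype(np.float32)
    P=np.array([ray(p,h) for p in ct])[:,:2].astype(np.float32)*1000
    r=cv2.minAreaRect(P); print(name,s[i],'centre mm',np.round(r[0],1),'size',np.round(r[1],1),'ang',round(r[2],2),'zmed',np.median(w[...,2][l==i]))
b,g,r=im[...,0],im[...,1],im[...,2]; Z=w[...,2]
rep('tray',box(245,140,355,225)&((r+g+b>560)|((r>b+50))),0.018)
rep('roll',box(270,165,315,210)&(r>b+50),0.02)
rep('holderwhite',box(380,185,450,240)&((r+g+b>560)|(r+g+b<120))&(Z>0.04),0.07)
rep('handle',box(380,185,450,240)&(Z>0.085),0.1)
rep('handle dark',box(380,185,450,240)&(r+g+b<120)&(Z>0.085),0.1)
rep('basket',box(125,190,215,265)&(Z>0.075),0.09)
rep('basketfloor',box(125,190,215,265)&(Z>0.012),0.045)
rep('jar',box(180,120,225,160)&(Z>0.09),0.11)
rep('bowl',box(370,112,420,162)&(Z>0.02),0.045)
rep('cutter',box(270,90,310,130)&(Z>0.015),0.03)
E
```

```text
tray [ 257  153   87   63 4656] centre mm [564.2   1.3] size [239.7 163.1] ang 88.2 zmed 0.00407630236868823
roll [284 177  19  20 306] centre mm [556.4  20.4] size [53.5 50.5] ang 1.19 zmed 0.039772537109969267
holderwhite [403 198  39  29 406] centre mm [ 490.7 -331.7] size [115.2  26.6] ang 56.63 zmed 0.12762593448230142
handle [403 197  41  30 472] centre mm [ 491.6 -326.8] size [116.  29.] ang 56.51 zmed 0.12764799428376378
handle dark [403 198  39  29 394] centre mm [ 490.2 -325.4] size [111.  25.] ang 56.51 zmed 0.12765657605279035
basket [135 200  60  59 535] centre mm [433.3 353. ] size [151.8 154. ] ang 2.86 zmed 0.09094865821655378
basketfloor [135 200  66  59 980] centre mm [432.5 359.1] size [157.5 176.6] ang 2.86 zmed 0.08772887207673641
jar [186 127  25  23 436] centre mm [671.7 266.8] size [61.5 59. ] ang 46.23 zmed 0.11083148805539608
bowl [378 118  39  39 631] centre mm [ 698.4 -266.4] size [106.5 105.9] ang 0.75 zmed 0.03496598036639735
cutter [279  97  25  25 124] centre mm [773.7  30.2] size [68.1 67.4] ang 1.32 zmed 0.029175436119825857
```

```bash
cat >> h.py <<'E'
def go(x,y,z,yaw=None):
    "tool-axis shift in cm to a world target; yaw = wanted heading of tool x in deg (mod 180)"
    s=telemetry.get_obs(); M=R.from_quat(s['ee_rot']).as_matrix()
    d=M.T@(np.array([x,y,z])-s['position'])*100
    h=np.degrees(np.arctan2(M[1,0],M[0,0]))
    print('t',round(s['clock'],2),'pos',s['position'].round(4),'head',h.round(2),'tilt',np.degrees(np.arccos(-M[2,2])).round(2),'F',s['ft_force'].round(1),'grip',round(s['grip_width']*85.4,1),'j',s['joint_pos'].round(2))
    print('shift cm',d.round(2),'len',np.linalg.norm(d).round(2))
    if yaw is not None: print('tool z turn rad',np.radians(-((yaw-h+90)%180-90)).round(3))
E
python3 -c "
from h import *
go(.556,.020,.18,-90)"
```

```text
t 0.1 pos [ 0.1484 -0.6068  0.2306] head -76.26 tilt 0.07 F [-0.2  0.2 -0.4] grip 85.7 j [ 1.31  0.33 -0.06  1.46  0.02  1.35 -0.09]
shift cm [-51.19 -54.49   5.12] len 74.94
tool z turn rad 0.24
```

Request:
servo_tool --deltas '[[[-2.7, -2.9, 0.3], 0, 8.5], [[-2.7, -2.9, 0.3], 0, 8.5], [[-2.7, -2.9, 0.3], 0, 8.5], [[-2.7, -2.9, 0.3], 0, 8.5], [[-2.7, -2.9, 0.3], 0, 8.5], [[-2.7, -2.9, 0.3], 0, 8.5], [[-2.7, -2.9, 0.3], 0, 8.5], [[-2.7, -2.9, 0.3], 0, 8.5], [[-2.7, -2.9, 0.3], 0, 8.5], [[-2.7, -2.9, 0.3], 0, 8.5], [[-2.7, -2.9, 0.3], 0, 8.5], [[-2.7, -2.9, 0.3], 0, 8.5]]'

```text
clock: 1.1
position: [0.4119, -0.1983, 0.1877]
ee_rot: [0.781, -0.624, -0.004, 0.002]
ft_force: [0.9, -0.1, -0.1]
grip_width: 0.994
```

```bash
python3 -c "
from h import *
go(.556,.020,.10,-90)"
```

```text
t 1.1 pos [ 0.4119 -0.1983  0.1877] head -77.22 tilt 0.45 F [ 0.9 -0.1 -0.1] grip 84.9 j [ 0.83  0.02 -0.48  1.92  0.01  1.21 -1.01]
shift cm [-18.07 -18.95   8.7 ] len 27.59
tool z turn rad 0.223
```

Request:
servo_tool --deltas '[[[-2.6, -2.7, 0.6], 0, 8.5], [[-2.6, -2.7, 0.6], 0, 8.5], [[-2.6, -2.7, 0.6], 0, 8.5], [[-2.6, -2.7, 0.6], 0, 8.5], [[-2.6, -2.7, 0.6], 0, 8.5], [[-2.6, -2.7, 0.6], 0, 8.5], [[-2.3, -2.5, 1.0], 0, 8.5], [[0, 0, 1.0], 0, 8.5]]'

```text
clock: 1.77
position: [0.561, 0.0381, 0.1295]
ee_rot: [0.783, -0.622, -0.003, -0.001]
ft_force: [-0.8, 0.5, -0.5]
grip_width: 0.996
```

```bash
python3 - <<'E'
from h import *
go(.556,.020,.003,-90)
im,d,w=cloud('wrist'); cv2.imwrite('pics/w1.png',im)
b,g,r=[im[...,i].astype(int) for i in range(3)]
m=(r>b+50)&(w[...,2]>.008); m=m.astype(np.uint8)
n,l,s,c=cv2.connectedComponentsWithStats(m); i=1+np.argmax(s[1:,4]); p=w[l==i]
print(s[i],p.min(0),p.max(0),'mid',(p.min(0)+p.max(0))/2)
E
```

```text
t 1.77 pos [0.561  0.0381 0.1295] head -76.87 tilt 0.33 F [-0.8  0.5 -0.5] grip 85.1 j [ 0.41  0.35 -0.67  1.72  0.23  1.15 -1.66]
shift cm [ 1.71  0.87 12.64] len 12.79
tool z turn rad 0.229
[ 308  177   59   60 2694] [ 0.53474312 -0.00456741  0.01980503] [0.64555366 0.05654012 0.27164898] mid [0.59014839 0.02598635 0.145727  ]
```

```bash
python3 - <<'E'
from h import *
go(.556,.020,.003)
im,d,w=cloud('wrist')
b,g,r=[im[...,i].astype(int) for i in range(3)]
m=(r>b+50)&(w[...,2]>.01)&(w[...,2]<.046)
p=w[m]; print(len(p),np.percentile(p,[1,50,99],axis=0).round(4), p[p[:,2]>.036].mean(0))
E
```

```text
t 1.82 pos [0.5589 0.0354 0.1271] head -76.93 tilt 0.47 F [-1.3 -0.7 -2.4] grip 85.4 j [ 0.42  0.35 -0.67  1.73  0.23  1.15 -1.66]
shift cm [ 1.49  0.55 12.41] len 12.51
2743 [[ 0.538  -0.0022  0.0252]
 [ 0.5641  0.0236  0.0389]
 [ 0.5847  0.0468  0.0451]] [0.55978715 0.02249599 0.04077996]
```

View pics/w1.png

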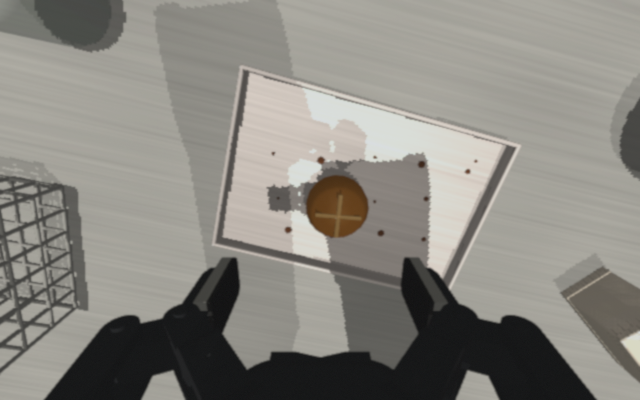

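The roll is at (337,207), unobstructed between the fingers.

Request:
servo_tool --deltas '[[[1.0, 0.2, 1.5], 0, 8.5], [[0.3, 0.1, 2.5], 0, 8.5], [[0, 0, 2.5], 0, 8.5], [[0, 0, 2.0], 0, 8.5], [[0, 0, 1.0], 0, 8.5], [[0, 0, 0], 0, 8.5]]' --force 40

```text
clock: 2.37
position: [0.5565, 0.0092, 0.0323]
ee_rot: [0.779, -0.627, -0.002, 0.004]
ft_force: [-0.0, -0.5, 0.8]
grip_width: 0.993
```

```bash
python3 -c "
from h import *
go(.559,.022,.003)"
```

```text
t 2.37 pos [0.5565 0.0092 0.0323] head -77.61 tilt 0.48 F [-0.  -0.5  0.8] grip 84.8 j [ 0.41  0.46 -0.61  1.81  0.32  0.97 -1.69]
shift cm [-1.2  -0.54  2.92] len 3.21
```

Request:
servo_tool --deltas '[[[-1.0, -0.4, 0], 0, 8.5], [[-0.1, 0, 0.8], 0, 8.5], [[0, 0, 0.9], 0, 8.5], [[0, 0, 0.6], 0, 8.5], [[0, 0, 0], 0, 8.5]]'

```text
clock: 2.78
position: [0.5602, 0.0202, 0.0116]
ee_rot: [0.778, -0.628, 0.001, 0.003]
ft_force: [-0.7, 0.5, 1.0]
grip_width: 0.994
```

```bash
python3 -c "
from h import *
go(.559,.022,.003)"
```

```text
t 2.78 pos [0.5602 0.0202 0.0116] head -77.76 tilt 0.34 F [-0.7  0.5  1. ] grip 84.9 j [ 0.38  0.5  -0.6   1.82  0.35  0.94 -1.73]
shift cm [-0.21  0.07  0.86] len 0.89
```

Request:
servo_tool --deltas '[[[-0.1, 0, 0.7], 0, 8.5], [[0, 0, 0], 0, 4.5], [[0, 0, 0], 0, 4.5], [[0, 0, 0], 0, 4.5], [[0, 0, 0], 0, 4.5], [[0, 0, 0], 0, 4.5], [[0, 0, 0], 0, 4.5], [[0, 0, -1], 0, 4.5], [[0, 0, -2], 0, 4.5], [[0, 0, -3], 0, 4.5]]' --force 40

```text
clock: 3.62
position: [0.5566, 0.0213, 0.0621]
ee_rot: [0.779, -0.627, -0.003, 0.006]
ft_force: [0.7, 0.4, -0.5]
grip_width: 0.662
```

```bash
python3 -c "
from h import *
go(.433,.353,.17)"
```

```text
t 3.62 pos [0.5566 0.0213 0.0621] head -77.73 tilt 0.72 F [ 0.7  0.4 -0.5] grip 56.5 j [ 0.4   0.43 -0.63  1.79  0.29  1.03 -1.7 ]
shift cm [-35.01   5.16 -10.82] len 37.01
```

Request:
servo_tool --deltas '[[[0, 0, -3.5], 0, 4.5], [[-1.5, 0, -3.5], 0, 4.5], [[-3.5, 0.5, -2], 0, 4.5], [[-4, 0.6, 0], 0, 4.5], [[-4, 0.6, 0], 0, 4.5], [[-4, 0.6, 0], 0, 4.5], [[-4, 0.6, 0], 0, 4.5], [[-4, 0.6, 0], 0, 4.5], [[-4, 0.6, 0], 0, 4.5], [[-3, 0.6, 0], 0, 4.5], [[-1, 0.2, 0], 0, 4.5], [[0, 0, 0], 0, 4.5]]'

```text
clock: 4.62
position: [0.4378, 0.3464, 0.173]
ee_rot: [0.777, -0.63, 0.003, -0.002]
ft_force: [-0.0, -0.6, -0.5]
grip_width: 0.657
```

```bash
python3 -c "
from h import *
go(.433,.353,.075)"
```

```text
t 4.62 pos [0.4378 0.3464 0.173 ] head -78.05 tilt 0.43 F [-0.  -0.6 -0.5] grip 56.1 j [-0.05  0.33 -0.84  1.69  0.27  1.23 -2.31]
shift cm [-0.77  0.4   9.8 ] len 9.83
```

Request:
servo_tool --deltas '[[[-0.6, 0.3, 2], 0, 4.5], [[0, 0, 2.5], 0, 4.5], [[0, 0, 2.5], 0, 4.5], [[0, 0, 1.2], 0, 4.5], [[0, 0, 0], 0, 4.5], [[0, 0, 0], 0, 7.4], [[0, 0, 0], 0, 7.4], [[0, 0, 0], 0, 7.4], [[0, 0, 0], 0, 7.4], [[0, 0, -2], 0, 7.4], [[0, 0, -3], 0, 7.4], [[0, 0, -3.5], 0, 7.4]]'

```text
clock: 5.62
position: [0.4366, 0.3464, 0.1794]
ee_rot: [0.776, -0.631, 0.005, -0.001]
ft_force: [0.9, -0.5, 0.8]
grip_width: 0.875
```

```bash
python3 - <<'E'
from h import *
im,d,w=cloud('scene')
b,g,r=[im[...,i].astype(int) for i in range(3)]
m=(r>b+40)&(w[...,0]>.3)&(w[...,0]<.75)&(abs(w[...,1]-.15)<.32)&(w[...,2]>0)
p=w[m]; print(len(p),np.median(p,0))
go(.4895,-.318,.22,-33.5)
E
```

```text
85 [0.44376082 0.33994322 0.04022207]
t 5.67 pos [0.4387 0.3492 0.1873] head -78.26 tilt 0.97 F [2.2 3.2 7.6] grip 73.7 j [-0.05  0.32 -0.84  1.67  0.26  1.25 -2.31]
shift cm [66.36  8.54 -3.28] len 66.99
tool z turn rad -0.781
```

Request:
servo_tool --deltas '[[[2, 0.2, -2], 0, 7.4], [[4, 0.5, -0.8], 0, 7.4], [[4, 0.5, 0], 0, 7.4], [[4, 0.5, 0], 0, 7.4], [[4, 0.5, 0], 0, 7.4], [[4, 0.5, 0], 0, 7.4], [[4, 0.5, 0], 0, 7.4], [[4, 0.5, 0], 0, 7.4], [[4, 0.5, 0], 0, 7.4], [[4, 0.5, 0], 0, 7.4], [[4, 0.5, 0], 0, 7.4], [[4, 0.5, 0], 0, 7.4]]'

```text
clock: 6.67
position: [0.4826, -0.1156, 0.2305]
ee_rot: [0.782, -0.623, 0.016, -0.018]
ft_force: [1.8, 0.1, 0.7]
grip_width: 0.864
```

Request:
servo_tool --deltas '[[[4, 0.5, 0], 0, 7.4], [[4, 0.5, 0], 0, 7.4], [[2, 0.3, 0], -0.1, 7.4], [[0, 0, 0], -0.12, 7.4], [[0, 0, 0], -0.12, 7.4], [[0, 0, 0], -0.12, 7.4], [[0, 0, 0], -0.12, 7.4], [[0, 0, 0], -0.12, 7.4], [[0, 0, 0], -0.05, 7.4], [[0, 0, 0], 0, 7.4]]'

```text
clock: 7.5
position: [0.4926, -0.2334, 0.2382]
ee_rot: [0.959, -0.283, 0.03, -0.007]
ft_force: [0.4, -0.1, 0.2]
grip_width: 0.865
```

```bash
python3 - <<'E'
from h import *
go(.4895,-.318,.22,-33.5)
im,d,w=cloud('wrist'); cv2.imwrite('pics/w2.png',im)
P=w.reshape(-1,3); c=np.array([.49,-.318])
def rect(zlo,zhi,n):
    p=P[(P[:,2]>zlo)&(P[:,2]<zhi)&(np.hypot(*(P[:,:2]-c).T)<.1)]
    r=cv2.minAreaRect((p[:,:2]*1000).astype(np.float32)); print(n,len(p),r,p.mean(0))
rect(.120,.135,'handle'); rect(.06,.075,'holder')
E
```

```text
t 7.5 pos [ 0.4926 -0.2334  0.2382] head -32.94 tilt 3.5 F [ 0.4 -0.1  0.2] grip 73.9 j [ 0.77  0.14 -0.43  1.69  0.04  1.26 -0.25]
shift cm [4.24 7.32 1.82] len 8.66
tool z turn rad 0.01
handle 2426 ((491.02618408203125, -320.3355407714844), (109.09991455078125, 26.459735870361328), 56.85041427612305) [ 0.49281704 -0.31585946  0.12702157]
holder 2267 ((490.7332458496094, -320.7947998046875), (140.08441162109375, 50.03862762451172), 56.585174560546875) [ 0.49457128 -0.29847324  0.06935627]
```

View pics/w2.png

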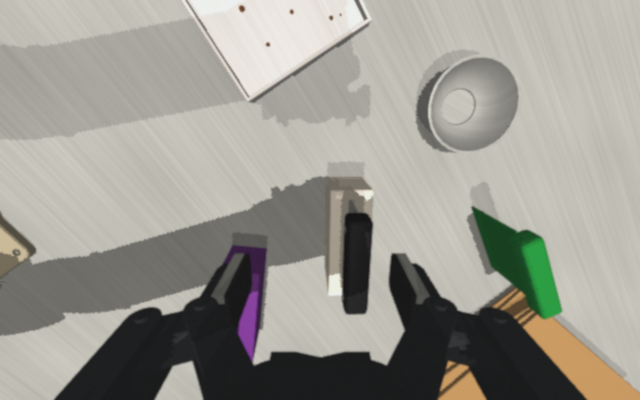

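The handle is at (357,262), in the white holder. The depth data puts its centre at (0.491, -0.320), lying at 56.8°, so the tool heading already matches.

Request:
servo_tool --deltas '[[[2, 3.3, 0.5], 0, 6], [[1.5, 2.8, 1], 0, 6], [[0.4, 0.8, 2], 0, 6], [[0, 0, 2], 0, 6], [[0, 0, 0.8], 0, 6], [[0, 0, 0], 0, 6]]'

```text
clock: 8.05
position: [0.4942, -0.316, 0.1777]
ee_rot: [0.956, -0.29, 0.034, -0.006]
ft_force: [-0.3, -0.3, -0.4]
grip_width: 0.701
```

```bash
python3 - <<'E'
from h import *
go(.491,-.3205,.096,-33.2)
print(R.from_quat(telemetry.get_obs()['ee_rot']).as_matrix().round(3))
E
```

```text
t 8.05 pos [ 0.4942 -0.316   0.1777] head -33.78 tilt 3.96 F [-0.3 -0.3 -0.4] grip 59.8 j [ 0.83  0.26 -0.37  1.68  0.08  1.15 -0.15]
shift cm [-0.52  0.81  8.14] len 8.19
tool z turn rad -0.01
[[ 0.83  -0.554  0.069]
 [-0.555 -0.832 -0.008]
 [ 0.062 -0.031 -0.998]]
```

Request:
servo_tool --deltas '[[[-0.4, 0.6, 1.5], 0, 6], [[-0.1, 0.1, 2], 0, 6], [[0, 0, 2], 0, 6], [[0, 0, 1.2], 0, 6], [[0, 0, 0.3], 0, 6], [[0, 0, 0], 0, 6]]'

```text
clock: 8.55
position: [0.495, -0.3179, 0.1118]
ee_rot: [0.956, -0.291, 0.038, -0.005]
ft_force: [0.1, 0.6, 0.2]
grip_width: 0.702
```

```bash
python3 - <<'E'
from h import *
go(.491,-.3205,.096,-33.2)
E
```

```text
t 8.55 pos [ 0.495  -0.3179  0.1118] head -33.9 tilt 4.38 F [0.1 0.6 0.2] grip 59.9 j [ 0.82  0.32 -0.37  1.75  0.11  1.02 -0.17]
shift cm [-0.29  0.49  1.55] len 1.65
tool z turn rad -0.012
```

Request:
servo_tool --deltas '[[[-0.3, 0.4, 1.0], 0, 6], [[0, 0, 0.5], 0, 6], [[0, 0, 0], 0, 1.5], [[0, 0, 0], 0, 1.5], [[0, 0, 0], 0, 1.5], [[0, 0, 0], 0, 1.5], [[0, 0, 0], 0, 1.5], [[0, 0, 0], 0, 1.5]]' --force 80

```text
clock: 9.22
position: [0.4919, -0.3196, 0.0993]
ee_rot: [0.956, -0.291, 0.039, -0.005]
ft_force: [-0.1, 0.0, -1.7]
grip_width: 0.291
```

```bash
python3 - <<'E'
from h import *
go(.491,-.3205,.16)
print(R.from_quat(telemetry.get_obs()['ee_rot']).as_matrix().round(3))
E
```

```text
t 9.22 pos [ 0.4919 -0.3196  0.0993] head -33.88 tilt 4.47 F [-0.1  0.  -1.7] grip 24.9 j [ 0.82  0.33 -0.36  1.77  0.11  0.99 -0.17]
shift cm [ 0.41 -0.07 -6.06] len 6.07
[[ 0.828 -0.555  0.077]
 [-0.556 -0.831 -0.013]
 [ 0.071 -0.032 -0.997]]
```

Request:
servo_tool --deltas '[[[0.05, 0, -0.7], 0, 1.5], [[0.1, 0, -1.5], 0, 1.5], [[0.15, -0.1, -2], 0, 1.5], [[0.15, -0.1, -2], 0, 1.5], [[0.15, -0.1, -2], 0, 1.5]]'

```text
clock: 9.63
position: [0.4905, -0.3186, 0.1817]
ee_rot: [0.956, -0.291, 0.036, -0.006]
ft_force: [-1.0, -0.5, -0.7]
grip_width: 0.296
```

Request:
servo_tool --deltas '[[[0.2, -0.1, -3], 0, 1.5], [[0.2, -0.1, -3], 0, 1.5], [[0.2, -0.1, -3], 0, 1.5], [[0.2, -0.1, -3], 0, 1.5], [[0.2, -0.1, -2], 0, 1.5], [[0, 0, 0], 0, 1.5], [[0, 0, 0], 0, 1.5]]'

```text
clock: 10.22
position: [0.4926, -0.3189, 0.339]
ee_rot: [0.956, -0.291, 0.042, -0.005]
ft_force: [0.1, 0.3, -2.3]
grip_width: 0.291
```

```bash
python3 - <<'E'
from h import *
go(.05,-.75,.45,90)
print(R.from_quat(telemetry.get_obs()['ee_rot']).as_matrix().round(3))
E
```

```text
t 10.22 pos [ 0.4926 -0.3189  0.339 ] head -33.88 tilt 4.87 F [ 0.1  0.3 -2.3] grip 24.9 j [ 0.83  0.18 -0.37  1.44  0.04  1.45 -0.12]
shift cm [-11.8   60.02 -14.06] len 62.77
tool z turn rad 0.979
[[ 0.828 -0.555  0.083]
 [-0.556 -0.831 -0.016]
 [ 0.078 -0.033 -0.996]]
```

Request:
servo_tool --deltas '[[[0, 0, -2], 0.12, 1.5], [[0, 0, -2], 0.12, 1.5], [[0, 0, -2], 0.12, 1.5], [[0, 0, -2], 0.12, 1.5], [[0, 0, -2], 0.12, 1.5], [[0, 0, -2], 0.12, 1.5], [[0, 0, 0], 0.12, 1.5], [[0, 0, 0], 0.12, 1.5], [[0, 0, 0], 0, 1.5]]'

```text
clock: 10.97
position: [0.4807, -0.3166, 0.455]
ee_rot: [-0.7, 0.713, -0.029, 0.023]
ft_force: [0.3, -0.3, -0.8]
grip_width: 0.294
```

```bash
python3 - <<'E'
from h import *
go(.01,-.62,.5,90)
print(R.from_quat(telemetry.get_obs()['ee_rot']).as_matrix().round(3))
E
```

```text
t 10.97 pos [ 0.4807 -0.3166  0.455 ] head -91.11 tilt 4.29 F [ 0.3 -0.3 -0.8] grip 25.1 j [ 0.76  0.17 -0.29  1.2   0.02  1.7  -1.11]
shift cm [31.28 46.04 -7.68] len 56.18
tool z turn rad -0.019
[[-0.019 -0.997  0.074]
 [-1.     0.019 -0.01 ]
 [ 0.008 -0.074 -0.997]]
```

Request:
servo_tool --deltas '[[[1.5, 2.3, -0.3], 0, 1.5], [[2.3, 3.3, -0.5], 0, 1.5], [[2.3, 3.3, -0.5], 0, 1.5], [[2.3, 3.3, -0.5], 0, 1.5], [[2.3, 3.3, -0.5], 0, 1.5], [[2.3, 3.3, -0.5], 0, 1.5], [[2.3, 3.3, -0.5], 0, 1.5], [[2.3, 3.3, -0.5], 0, 1.5], [[2.3, 3.3, -0.5], 0, 1.5], [[2.3, 3.3, -0.5], 0, 1.5], [[2.3, 3.3, -0.5], 0, 1.5], [[2.3, 3.3, -0.5], 0, 1.5]]'

```text
clock: 11.97
position: [0.0899, -0.5891, 0.4722]
ee_rot: [0.726, -0.687, 0.021, -0.026]
ft_force: [0.7, -1.1, -1.5]
grip_width: 0.29
```

```bash
python3 - <<'E'
from h import *
go(.01,-.62,.5,90)
print(R.from_quat(telemetry.get_obs()['ee_rot']).as_matrix().round(3))
E
```

```text
t 11.97 pos [ 0.0899 -0.5891  0.4722] head -86.78 tilt 3.84 F [ 0.7 -1.1 -1.5] grip 24.8 j [ 1.32  0.27  0.09  1.05 -0.09  1.82 -0.14]
shift cm [ 2.62  7.95 -3.33] len 9.01
tool z turn rad 0.056
[[ 0.056 -0.996  0.066]
 [-0.998 -0.056  0.009]
 [-0.005 -0.067 -0.998]]
```

Request:
servo_tool --deltas '[[[0, 3, 0], 0.06, 1.5], [[0, 3, 0], 0, 1.5], [[1, 2, -1], 0, 1.5], [[3, 0, -1], 0, 1.5], [[3, 0, -1], 0, 1.5], [[3, 0, -1], 0, 1.5], [[3, 0, -1], 0, 1.5], [[3, 0, -1], 0, 1.5]]'

```text
clock: 12.63
position: [-0.0094, -0.7331, 0.4893]
ee_rot: [0.711, -0.703, 0.028, -0.016]
ft_force: [-0.6, 0.2, -2.3]
grip_width: 0.294
```

```bash
python3 - <<'E'
from h import *
go(.01,-.82,.5,90)
print(R.from_quat(telemetry.get_obs()['ee_rot']).as_matrix().round(3))
E
```

```text
t 12.63 pos [-0.0094 -0.7331  0.4893] head -89.35 tilt 3.63 F [-0.6  0.2 -2.3] grip 25.1 j [ 1.49  0.73  0.28  0.35 -0.28  2.06  0.  ]
shift cm [ 8.73 -1.89 -0.81] len 8.97
tool z turn rad 0.011
[[ 0.011 -0.998  0.061]
 [-1.    -0.012 -0.017]
 [ 0.018 -0.061 -0.998]]
```

Request:
servo_tool --deltas '[[[2.5, 0, 0], 0, 1.5], [[2.5, 0, 0], 0, 1.5], [[2.5, 0, 0], 0, 1.5]]'

```text
clock: 12.88
position: [-0.0075, -0.7809, 0.4596]
ee_rot: [0.715, -0.698, 0.041, -0.004]
ft_force: [-1.8, -0.1, -1.0]
grip_width: 0.294
```

```bash
python3 - <<'E'
from h import *
go(.0,-.9,.5,90)
print(R.from_quat(telemetry.get_obs()['ee_rot']).as_matrix().round(3))
E
```

```text
t 12.88 pos [-0.0075 -0.7809  0.4596] head -88.72 tilt 4.67 F [-1.8 -0.1 -1. ] grip 25.1 j [ 1.5   0.89  0.55  0.17 -0.57  2.06  0.02]
shift cm [12.12 -0.7  -3.37] len 12.6
tool z turn rad 0.022
[[ 0.022 -0.998  0.063]
 [-0.998 -0.025 -0.052]
 [ 0.053 -0.062 -0.997]]
```

Request:
servo_tool --deltas '[[[1, 0, -3.5], 0, 1.5], [[1, 0, -3.5], 0, 1.5], [[1, 0, -3.5], 0, 1.5], [[1, 0, -3.5], 0, 1.5]]'

```text
clock: 13.22
position: [-0.0183, -0.7532, 0.5216]
ee_rot: [0.713, -0.698, 0.059, 0.023]
ft_force: [0.7, 0.3, -1.0]
grip_width: 0.294
```

```bash
python3 - <<'E'
from h import *
go(.0,-.9,.5,90)
print(R.from_quat(telemetry.get_obs()['ee_rot']).as_matrix().round(3))
E
```

```text
t 13.22 pos [-0.0183 -0.7532  0.5216] head -88.94 tilt 7.28 F [ 0.7  0.3 -1. ] grip 25.1 j [ 1.5   0.78  0.43  0.21 -0.43  2.06  0.02]
shift cm [14.36 -1.36  3.93] len 14.95
tool z turn rad 0.018
[[ 0.018 -0.998  0.053]
 [-0.993 -0.024 -0.115]
 [ 0.116 -0.051 -0.992]]
```

Overreaching tilts the tool outward about the axis I need, by roughly 1° per row, so I'll keep going.

Request:
servo_tool --deltas '[[[2, 0, -3.5], 0, 1.5], [[2, 0, -3.5], 0, 1.5], [[2, 0, -3.5], 0, 1.5], [[2, 0, -3.5], 0, 1.5], [[2, 0, -3.5], 0, 1.5], [[2, 0, -3.5], 0, 1.5], [[2, 0, -3.5], 0, 1.5], [[2, 0, -3.5], 0, 1.5]]'

```text
clock: 13.88
position: [-0.0174, -0.698, 0.6691]
ee_rot: [0.709, -0.684, 0.141, 0.1]
ft_force: [-1.0, -0.5, -1.4]
grip_width: 0.292
```

```bash
python3 - <<'E'
from h import *
go(.0,-.9,.5,90)
print(R.from_quat(telemetry.get_obs()['ee_rot']).as_matrix().round(3))
E
```

```text
t 13.88 pos [-0.0174 -0.698   0.6691] head -88.48 tilt 19.93 F [-1.  -0.5 -1.4] grip 25.0 j [ 1.47  0.63  0.82  0.16 -0.79  2.06  0.05]
shift cm [13.36  0.05 22.77] len 26.4
tool z turn rad 0.026
[[ 0.025 -0.998  0.064]
 [-0.941 -0.045 -0.335]
 [ 0.337 -0.052 -0.94 ]]
```

Request:
servo_tool --deltas '[[[2.5, 0, -3.2], 0, 1.5], [[2.5, 0, -3.2], 0, 1.5], [[2.5, 0, -3.2], 0, 1.5], [[2.5, 0, -3.2], 0, 1.5], [[2.5, 0, -3.2], 0, 1.5], [[2.5, 0, -3.2], 0, 1.5], [[2.5, 0, -3.2], 0, 1.5], [[2.5, 0, -3.2], 0, 1.5]]'

```text
clock: 14.55
position: [-0.014, -0.6228, 0.7898]
ee_rot: [0.698, -0.663, 0.213, 0.168]
ft_force: [-0.7, 0.4, -0.9]
grip_width: 0.291
```

```bash
python3 - <<'E'
from h import *
go(.0,-.9,.5,90)
print(R.from_quat(telemetry.get_obs()['ee_rot']).as_matrix().round(3))
E
```

```text
t 14.55 pos [-0.014  -0.6228  0.7898] head -87.95 tilt 31.42 F [-0.7  0.4 -0.9] grip 24.9 j [ 1.42  0.49  1.34  0.16 -1.25  2.06  0.08]
shift cm [ 8.67  1.77 39.14] len 40.13
tool z turn rad 0.036
[[ 0.031 -0.997  0.074]
 [-0.854 -0.065 -0.516]
 [ 0.519 -0.048 -0.853]]
```

Request:
servo_tool --deltas '[[[2, 0, -3.4], 0, 1.5], [[2, 0, -3.4], 0, 1.5], [[2, 0, -3.4], 0, 1.5], [[2, 0, -3.4], 0, 1.5], [[2, 0, -3.4], 0, 1.5], [[2, 0, -3.4], 0, 1.5]]'

```text
clock: 15.05
position: [-0.0191, -0.5287, 0.8798]
ee_rot: [0.68, -0.649, 0.262, 0.22]
ft_force: [-0.5, -0.1, -0.7]
grip_width: 0.296
```

```bash
python3 - <<'E'
from h import *
go(.2,-.5,.5,90)
print(R.from_quat(telemetry.get_obs()['ee_rot']).as_matrix().round(3))
E
```

```text
t 15.05 pos [-0.0191 -0.5287  0.8798] head -88.39 tilt 39.99 F [-0.5 -0.1 -0.7] grip 25.3 j [ 1.37  0.32  1.25  0.16 -1.1   2.06  0.07]
shift cm [-26.09 -20.52  28.79] len 43.94
tool z turn rad 0.028
[[ 0.022 -0.997  0.07 ]
 [-0.767 -0.061 -0.639]
 [ 0.641 -0.04  -0.766]]
```

Request:
servo_tool --deltas '[[[2, 0, -3.4], 0, 1.5], [[2, 0, -3.4], 0, 1.5], [[2, 0, -3.4], 0, 1.5]]'

```text
clock: 15.3
position: [-0.0222, -0.4764, 0.9193]
ee_rot: [0.669, -0.64, 0.286, 0.246]
ft_force: [0.3, 0.4, -1.6]
grip_width: 0.295
```

```bash
python3 - <<'E'
from h import *
go(.22,-.5,.55,90)
print(R.from_quat(telemetry.get_obs()['ee_rot']).as_matrix().round(3))
E
```

```text
t 15.3 pos [-0.0222 -0.4764  0.9193] head -88.69 tilt 44.38 F [ 0.3  0.4 -1.6] grip 25.2 j [ 1.32  0.23  1.23  0.16 -1.02  2.06  0.07]
shift cm [-23.7  -22.65  29.68] len 44.22
tool z turn rad 0.023
[[ 0.016 -0.998  0.068]
 [-0.716 -0.059 -0.696]
 [ 0.698 -0.037 -0.715]]
```

Request:
servo_tool --deltas '[[[-1, -0.9, 1.2], 0, 1.5], [[-2, -1.9, 2.5], 0, 1.5], [[-2, -1.9, 2.5], 0, 1.5], [[-2, -1.9, 2.5], 0, 1.5], [[-2, -1.9, 2.5], 0, 1.5], [[-2, -1.9, 2.5], 0, 1.5]]'

```text
clock: 15.8
position: [-0.0187, -0.4526, 0.8963]
ee_rot: [-0.632, 0.677, -0.317, -0.203]
ft_force: [-3.2, -1.7, -2.1]
grip_width: 0.296
```

```bash
python3 - <<'E'
from h import *
go(.3,-.42,.5,90)
print(R.from_quat(telemetry.get_obs()['ee_rot']).as_matrix().round(3))
E
```

```text
t 15.8 pos [-0.0187 -0.4526  0.8963] head -99.26 tilt 44.25 F [-3.2 -1.7 -2.1] grip 25.3 j [ 0.65 -0.08  0.78  0.52  0.02  1.91 -0.18]
shift cm [-32.95 -24.56  30.14] len 50.96
tool z turn rad -0.162
[[-0.119 -0.985  0.125]
 [-0.727  0.    -0.687]
 [ 0.676 -0.172 -0.716]]
```

Request:
servo_tool --deltas '[[[-2, -1.5, 1.8], 0, 1.5], [[-2, -1.5, 1.8], 0, 1.5], [[-2, -1.5, 1.8], 0, 1.5], [[-2, -1.5, 1.8], 0, 1.5]]'

```text
clock: 16.13
position: [0.0457, -0.4416, 0.8121]
ee_rot: [-0.628, 0.679, -0.323, -0.202]
ft_force: [-0.6, -1.5, -1.4]
grip_width: 0.295
```

```bash
python3 - <<'E'
from h import *
go(.3,-.42,.5,90)
print(R.from_quat(telemetry.get_obs()['ee_rot']).as_matrix().round(3))
E
```

```text
t 16.13 pos [ 0.0457 -0.4416  0.8121] head -100.18 tilt 44.77 F [-0.6 -1.5 -1.4] grip 25.2 j [ 0.68 -0.35  0.27  1.02  0.38  1.7  -0.47]
shift cm [-26.06 -19.22  24.02] len 40.32
tool z turn rad -0.178
[[-0.13  -0.983  0.132]
 [-0.722  0.002 -0.692]
 [ 0.679 -0.185 -0.71 ]]
```

Request:
servo_tool --deltas '[[[-2.4, -1.8, 2.2], 0, 1.5], [[-2.4, -1.8, 2.2], 0, 1.5], [[-2.4, -1.8, 2.2], 0, 1.5], [[-2.4, -1.8, 2.2], 0, 1.5], [[-2.4, -1.8, 2.2], 0, 1.5], [[-2.4, -1.8, 2.2], 0, 1.5]]'

```text
clock: 16.63
position: [0.1873, -0.4217, 0.6391]
ee_rot: [-0.624, 0.678, -0.332, -0.202]
ft_force: [0.2, -1.4, -1.4]
grip_width: 0.294
```

```bash
python3 - <<'E'
from h import *
go(.3,-.42,.5,90)
print(R.from_quat(telemetry.get_obs()['ee_rot']).as_matrix().round(3))
E
```

```text
t 16.63 pos [ 0.1873 -0.4217  0.6391] head -101.05 tilt 45.75 F [ 0.2 -1.4 -1.4] grip 25.1 j [ 0.78 -0.49 -0.03  1.58  0.43  1.37 -0.84]
shift cm [-11.26  -8.29  11.18] len 17.9
tool z turn rad -0.193
[[-0.139 -0.98   0.141]
 [-0.712 -0.    -0.702]
 [ 0.688 -0.198 -0.698]]
```

Request:
servo_tool --deltas '[[[-1.9, -3, 0.7], 0, 1.5], [[-2.1, -3.3, 0.7], 0, 1.5], [[-2.1, -3.3, 0.7], 0, 1.5], [[-2.1, -3.3, 0.7], 0, 1.5], [[-2.1, -3.3, 0.7], 0, 1.5], [[-2.1, -3.3, 0.7], 0, 1.5]]'

```text
clock: 17.13
position: [0.401, -0.3588, 0.561]
ee_rot: [-0.619, 0.681, -0.336, -0.201]
ft_force: [1.6, -1.4, -1.4]
grip_width: 0.297
```

```bash
python3 - <<'E'
from h import *
go(.558,.056,.4,90)
print(R.from_quat(telemetry.get_obs()['ee_rot']).as_matrix().round(3))
E
```

```text
t 17.13 pos [ 0.401  -0.3588  0.561 ] head -102.14 tilt 46.12 F [ 1.6 -1.4 -1.4] grip 25.4 j [ 0.78 -0.25 -0.44  1.58  0.59  1.36 -1.34]
shift cm [-42.84 -11.69 -15.92] len 47.18
tool z turn rad -0.212
[[-0.152 -0.978  0.142]
 [-0.708  0.007 -0.707]
 [ 0.69  -0.208 -0.693]]
```

Request:
servo_tool --deltas '[[[-3, -0.8, -1.1], 0, 1.5], [[-3.5, -1, -1.3], 0, 1.5], [[-3.5, -1, -1.3], 0, 1.5], [[-3.5, -1, -1.3], 0, 1.5], [[-3.5, -1, -1.3], 0, 1.5], [[-3.5, -1, -1.3], 0, 1.5]]'

```text
clock: 17.63
position: [0.4801, -0.1546, 0.4819]
ee_rot: [-0.616, 0.682, -0.338, -0.201]
ft_force: [1.0, 0.9, -3.0]
grip_width: 0.296
```

```bash
python3 - <<'E'
from h import *
go(.558,.056,.35,90)
print(R.from_quat(telemetry.get_obs()['ee_rot']).as_matrix().round(3))
E
```

```text
t 17.63 pos [ 0.4801 -0.1546  0.4819] head -102.79 tilt 46.32 F [ 1.   0.9 -3. ] grip 25.3 j [ 0.64 -0.11 -0.84  1.62  0.72  1.59 -1.86]
shift cm [-25.21  -4.53  -4.7 ] len 26.04
tool z turn rad -0.223
[[-0.16  -0.977  0.143]
 [-0.705  0.012 -0.709]
 [ 0.691 -0.214 -0.691]]
```

Request:
servo_tool --deltas '[[[-3.3, -0.6, -0.6], 0, 1.5], [[-3.5, -0.6, -0.6], 0, 1.5], [[-3.5, -0.6, -0.6], 0, 1.5], [[-3.5, -0.6, -0.6], 0, 1.5], [[-3.5, -0.6, -0.6], 0, 1.5], [[-3.0, -0.6, -0.6], 0, 1.5], [[0, 0, 0], -0.09, 1.5], [[0, 0, 0], -0.08, 1.5], [[0, 0, 0], 0, 1.5]]'

```text
clock: 18.38
position: [0.5442, 0.0315, 0.372]
ee_rot: [0.674, -0.623, 0.326, 0.225]
ft_force: [0.4, 0.6, -1.7]
grip_width: 0.296
```

```bash
python3 - <<'E'
from h import *
go(.558,.056,.25,90)
print(R.from_quat(telemetry.get_obs()['ee_rot']).as_matrix().round(3))
E
```

```text
t 18.38 pos [0.5442 0.0315 0.372 ] head -89.12 tilt 46.65 F [ 0.4  0.6 -1.7] grip 25.3 j [ 0.27  0.34 -1.07  1.54  0.99  1.88 -2.24]
shift cm [-10.47  -0.4    6.85] len 12.52
tool z turn rad 0.015
[[ 0.011 -0.987  0.16 ]
 [-0.694 -0.122 -0.709]
 [ 0.72  -0.103 -0.686]]
```

Request:
servo_tool --deltas '[[[-2, 0, 1.4], 0, 1.5], [[-2.5, 0, 1.6], 0, 1.5], [[-2.5, 0, 1.6], 0, 1.5], [[-2, 0, 1.3], 0, 1.5], [[0, 0, 0], 0, 1.5]]'

```text
clock: 18.8
position: [0.5545, 0.0512, 0.2687]
ee_rot: [0.667, -0.63, 0.331, 0.219]
ft_force: [-0.6, -1.0, -2.0]
grip_width: 0.296
```

```bash
python3 - <<'E'
from h import *
go(.558,.056,.168,90)
M=R.from_quat(telemetry.get_obs()['ee_rot']).as_matrix(); print(M.round(3)); p0=telemetry.get_obs()['position']
im,d,w=cloud('scene'); np.savez('s2.npz',im=im,w=w)
imt,dt,wt=cloud('top'); np.savez('t2.npz',im=imt,w=wt)
cv2.imwrite('pics/s2.png',np.hstack([cv2.resize(im[130:290,250:480],None,fx=1.7,fy=1.7),cv2.resize(imt[100:260,220:450],None,fx=1.7,fy=1.7)]))
E
```

```text
t 18.8 pos [0.5545 0.0512 0.2687] head -91.14 tilt 46.8 F [-0.6 -1.  -2. ] grip 25.2 j [ 0.19  0.47 -1.03  1.64  1.04  1.81 -2.45]
shift cm [-7.57  0.87  6.61] len 10.09
tool z turn rad -0.02
[[-0.014 -0.986  0.166]
 [-0.696 -0.11  -0.71 ]
 [ 0.718 -0.125 -0.685]]
```

View pics/s2.png

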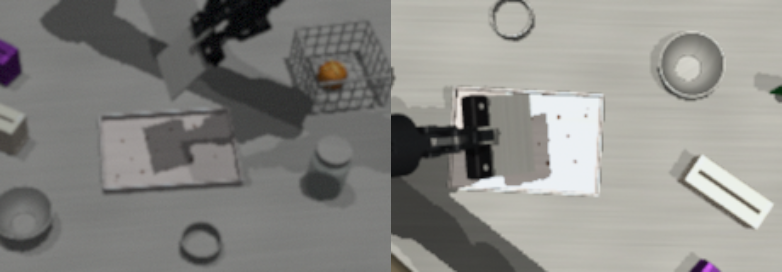

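The left half shows the roll in the basket and the blade held over the tray. In the right half, the blade slants across the tray's short side at about (515,135), and the jar, bowl and ring look undisturbed.

Request:
servo_tool --deltas '[[[-1.5, 0.2, 1.4], 0, 1.5], [[-1.5, 0.2, 1.4], 0, 1.5], [[-1, 0.2, 0.9], 0, 1.5], [[0, 0, 0], 0, 1.5]]'

```text
clock: 19.23
position: [0.5589, 0.0515, 0.2262]
ee_rot: [0.662, -0.635, 0.336, 0.213]
ft_force: [-0.3, 0.2, -1.6]
grip_width: 0.294
```

```bash
cat > meas.py <<'E'
from h import *
go(.558,.056,.168,90)
M=R.from_quat(telemetry.get_obs()['ee_rot']).as_matrix(); print(M.round(3)); p0=telemetry.get_obs()['position']
imt,dt,w=cloud('top'); q=(w-p0)@M
g=imt.astype(int).max(-1); hs=imt.max(-1).astype(int)-imt.min(-1)
# blade: beyond the fingertips along tool z, near the blade plane
m=(q[...,2]>.012)&(q[...,2]<.12)&(abs(q[...,0])<.03)&(abs(q[...,1])<.075)
p=w[m]; c=np.median(p,0); n=np.linalg.svd(p-c,full_matrices=False)[2][2]; n*=np.sign(n[2])
r=cv2.minAreaRect((q[m][:,1:]*1000).astype(np.float32))
print(len(p),'normal',n.round(3),'slant from upright',np.degrees(np.arcsin(n[2])).round(1),'rect in tool yz mm',r)
bx=cv2.boxPoints(r)/1000; k=np.argsort(bx[:,1])[-2:]
e=np.array([p0+M@np.array([np.median(q[m][:,0]),*bx[i]]) for i in k]); print('edge corners',e.round(3),'mid',e.mean(0).round(3))
v=e[1]-e[0]; v/=np.linalg.norm(v); print('level deg',np.degrees(np.arcsin(v[2])).round(1),'heading',np.degrees(np.arctan2(v[1],v[0])).round(1))
E
python3 meas.py
```

```text
t 19.23 pos [0.5589 0.0515 0.2262] head -92.65 tilt 46.89 F [-0.3  0.2 -1.6] grip 25.1 j [ 0.17  0.52 -1.    1.68  1.07  1.77 -2.53]
shift cm [-4.48  0.88  3.65] len 5.84
tool z turn rad -0.046
[[-0.032 -0.984  0.175]
 [-0.698 -0.103 -0.709]
 [ 0.716 -0.145 -0.683]]
1010 normal [-0.018 -0.74   0.672] slant from upright 42.3 rect in tool yz mm ((2.700847625732422, 51.28059387207031), (81.46182250976562, 109.77007293701172), 88.20513153076172)
edge corners [[ 0.517 -0.018  0.156]
 [ 0.625 -0.009  0.169]] mid [ 0.571 -0.014  0.163]
level deg 7.1 heading 4.7
```

Request:
servo_tool --deltas '[[[-0.5, 0.4, 1.1], 0, 1.5], [[-0.5, 0.4, 1.1], 0, 1.5], [[-0.3, 0.3, 0.8], 0, 1.5], [[0, 0, 0], 0, 1.5], [[0, 0, 0], 0, 1.5]]'

```text
clock: 19.7
position: [0.5547, 0.0367, 0.1979]
ee_rot: [0.66, -0.637, 0.338, 0.211]
ft_force: [-0.5, -0.1, -1.1]
grip_width: 0.292
```

```bash
python3 meas.py
```

```text
t 19.7 pos [0.5547 0.0367 0.1979] head -93.21 tilt 46.94 F [-0.5 -0.1 -1.1] grip 25.0 j [ 0.18  0.52 -0.97  1.74  1.08  1.71 -2.57]
shift cm [-3.5  -0.06  0.73] len 3.58
tool z turn rad -0.056
[[-0.039 -0.983  0.178]
 [-0.698 -0.101 -0.709]
 [ 0.715 -0.152 -0.683]]
939 normal [-0.028 -0.739  0.674] slant from upright 42.3 rect in tool yz mm ((2.4551239013671875, 51.44997024536133), (79.371337890625, 110.5667724609375), 89.39087677001953)
edge corners [[ 0.514 -0.033  0.127]
 [ 0.623 -0.023  0.143]] mid [ 0.568 -0.028  0.135]
level deg 8.3 heading 5.4
```

```bash
python3 - <<'E'
from h import *
a=telemetry.get_obs(); 
for i in range(4): im,d,w=cloud('top')
b=telemetry.get_obs(); print(a['position'].round(4),b['position'].round(4),np.abs(b['joint_velocities']).max().round(4),b['clock'])
im,d,w=cloud('scene'); r=im.astype(int)
m=(r[...,2]>r[...,0]+40)&(abs(w[...,0]-.433)<.1)&(abs(w[...,1]-.353)<.1); print('roll',np.median(w[m],0).round(3))
Z=w[...,2]
print(order.hand_in())
E
```

```text
[0.5547 0.0366 0.1979] [0.555  0.0374 0.1983] 0.0021 19.95
roll [0.438 0.34  0.041]
the job is handed in; nothing more can be done
None
```

The roll is in the basket, and I handed the job in at about 20 s with the scraper still gripped and raised over the tray. The interface gave no verdict.

**How the slant was made:** the moves allow no direct tilting. I carried the scraper to the arm's reach limit, where the tool tilts outward. I then brought it back over the tray in that pose.

**Last checks:**

| Check | Measured | Allowed |
|---|---|---|
| Roll | visible surface about (0.438, 0.340, 0.041); basket centre (0.433, 0.353) | inside the basket |
| Edge above the tray floor | about 13 cm | 5–15 cm (target 10 cm) |
| Mid-edge from tray centre, lengthwise | about 3 cm | 6 cm |
| Mid-edge from tray centre, sideways | under 1 cm | 5 cm |
| Blade slant from upright | about 42° | 30–60° |
| Edge off level | about 8° | 12° |
| Edge off the tray's short sides | about 7° | 15° |
| Grip | 25 mm opening on the handle at 80 N | not let go |
| Arm | nearly still: under 1 mm of movement over the last 0.25 s | still |

- **Above target height:** I stopped about 3 cm above the 10 cm target because the last joint was at -2.57, close to its -2.6 limit.
- **Edge not quite level:** the tool twisted slightly while the arm came away from its reach limit. A small turn took out only part of it.
- **Bystanders:** the jar, bowl and ring looked undisturbed in the late pictures, but I did not measure their positions again.

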